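Hold a lidding press closed on a tub

TASK

Seal the tub that stands in the lidding press: first turn the black knob until the yellow pointer points at the green marker, then flip the red safety catch fully forward and down, then pull the black lever bar down as far as it goes so that the press foot bears on the tub. The lever springs back if released, so keep hold of it and finish with the arm still holding it all the way down; leave the other things on the counter where they are.

Things in the scene. Friction and masses are not known exactly. Their poses are not given: they have to be found in the camera images.
- press: grey lidding press fixed to the counter (base 240 x 330 x 30 mm). Origin on the counter under the tub; x to the back of the press, y to its left, z up; offsets below are in this frame, mm. Base x -130..110, y -210..120; column and head x -33..108, y -30..30, up to z 229; ram rod at x 0, y 0 up to z 249
- knob_grip (a point): centre of the black knob's grip, on its vertical axis at the height to grip from above; the knob (44 mm across, its grip a bar 42 x 14 mm, top at z 74) stands on the base at x -60, y -165; this point is at z 67. At knob value 0 the bar lies along the press's x axis; grip it across the bar
- knob (a joint): turn of the knob in rad, 0 to 4.5, growing clockwise seen from above; friction keeps it where it is left (0.03 Nm). Each rad moves the pointer 16 mm to the press's right (-y)
- pointer_tip (a point): tip of the yellow pointer (3 mm wide) that slides along the white scale at the front of the press, moved by the knob only; starts to the left (+y) of the marker
- marker_mid (a point): middle of the back face of the green marker (8 mm wide along y) in front of the scale; its place on the scale differs from job to job and it stays put. The pointer points at it when both have the same y in the press frame, within half the marker's width (4 mm)
- catch_paddle (a point): centre of the red catch's paddle (62 mm wide along y, 42 high, 8 thick) on the left of the press; upright at the start, at x -27, y 132, z 153, spanning y 95..157, with free space behind and in front. Its hinge lies along y at x -27, z 100; the paddle spans 32..74 mm from the hinge
- catch (a joint): angle of the catch in rad: 0 upright (locked: the strut props the lever's lock pin), grows as the paddle is pulled forward (-x) and down, to 1.4 at its stop (almost level). Stays where it is left (0.05 Nm friction)
- lever_grip (a point): middle of the lever's black grip bar, 18 mm diameter, along y, 84 mm free between the two lever arms; with the lever up at x -38, y 0, z 308. It swings forward and down on a 150 mm arc about an axis along y at x 48, z 185. Grip it from above across the bar; the bar may turn between the fingers
- lever (a joint): lever angle in rad: 0 up (arms 0.96 rad above level), 1.0 at its lower stop (bar at x -102, z 179). Blocked at about 0.04 while the catch is upright. Takes about 2 N at the bar at first, 8 N at the stop; springs back when released. Lowers the ram by 40 mm a rad
- foot: round aluminium press foot (68 mm) on the ram, sprung by up to 6 mm; origin at the centre of its underside, 135 mm above the counter when up. It meets the tub at a lever angle of about 0.85
- tub: small round food tub with a lid (72 mm wide, 71 mm tall) standing in the ring on the press's base, under the foot; origin at its underside. Stays there
- tub_next: another such tub, standing on the counter at the left, a bystander (origin at its underside)
- spice_green: spice jar with green label and dark cap, 45 mm wide, 105 mm tall, bystander at the left
- jar_red: glass jar with red cap, 61 mm wide, 86 mm tall, bystander at the left
- can: drinks can, 66 mm wide, 115 mm tall, bystander at the back
- sauce: red sauce bottle, 53 x 87 x 171 mm, bystander at the back
- tongs_1: steel serving tongs lying at the front right, 246 x 40 x 24 mm, bystander
Things that resemble listed ones, but are neither listed nor needed, are in the scene too. What is shaped like the tub but pink or purple is not meant.

How it is judged:
On the way, in this order (a step that is already met when the one before it is completed fails the run):
1. the pointer has been set to the green marker, with the catch still upright and the lever up (y of pointer_tip in the frame of marker_mid between -0.004 and 0.004 m and value of joint catch below 0.3 rad and value of joint lever below 0.15 rad), for 0.3 s.
2. the red catch has been flipped forward, with the lever still up (value of joint catch above 1 rad and value of joint lever below 0.15 rad), for 0.2 s.
3. the lever has been pulled down (value of joint lever above 0.92 rad and contact force between the fingers and lever above 1 N), for 0.3 s.
At the end, for the whole second after the job is handed in: the pointer is within 4 mm of the middle of the green marker, the catch is flipped forward by more than 1.0 rad, and the lever is held by the fingers at more than 0.92 rad (of 1.0) so that the foot bears on the upright tub in its ring with more than 1.5 N (all of step 3 and y of pointer_tip in the frame of marker_mid between -0.004 and 0.004 m and value of joint catch above 1 rad and contact force between foot and tub above 1.5 N and horizontal distance between tub and press below 0.008 m and angle between tub's own z axis and vertical below 0.1 rad); the arm keeps its last pose, push and grip.
It fails at once if a bystander is moved by more than 3 cm (distance of any of tub_next, spice_green, jar_red, can, sauce, tongs_1 from where it was at the start of the episode above 0.03 m).
It fails at once if the lever is forced down past the upright catch (value of joint lever above 0.2 rad and value of joint catch below 0.3 rad).
It also fails if it takes over 72 s, if anything falls off the work surface, if the arm or the gripper's body presses on something with over 40 N, if the wrist force passes 120 N, or if a joint passes its speed limit or range.

ROBOT

A 7-joint arm with a two-finger parallel gripper is mounted at the origin on a cart in front of the work surface, level with it; the furniture and walls round the work are solid. World frame = base frame: x ahead of the robot, y to its left, z up, the work surface at z = 0. Lengths are in m, angles in rad, forces in N, time in s.
With the tool pointing down it reaches from about 0.4 to 0.875 m from the base axis. Payload 19.3 kg.
Tool frame: the origin (TCP) lies between the finger pads; the fingertips stand 22 mm ahead of it and the grasp point (between the pads) lies 3 mm ahead of it; y points along the fingers, z is the direction in which the jaws open and shut, and the axes are right-handed (so a half turn about y gives the same grasp; the last joint's range is limited). The gripper opens to 85 mm and grips with 20 to 120 N. Pads are 22 mm wide; open, the fingers measure 114 mm over their backs; the gripper's body (76 mm by 85 mm) begins 54 mm behind the grasp point. The pads swing forward as they close: fully open they stand 13 mm farther back than shut.
Start: joints at [1.238, 0.521, -0.036, 1.599, 0.021, 1.021, -0.113], TCP at [0.162, -0.604, 0.253] pointing down, gripper open.
Joint ranges: [-2.91, 2.91], [-0.3, 2.13], [-1.5, 1.42], [0.17, 2.43], [-1.26, 4.41], [0.16, 1.93], [-2.52, 2.52]. Speed limits (rad/s): [1.89, 1.89, 2.39, 2.39, 3.01, 3.01, 3.01].

INTERFACE

Orientations are given as a rotation vector (axis times angle).
In Python, from station import * gives the robot as it stands.
- The arm moves only by the shell command python3 -m pendant 'ROWS' [OPENING]. ROWS is JSON, a list of rows, each a list of 2 entries, a list of its own where there are three numbers: the shift along the tool's x, y, z in mm, then the turn about the tool's y in degrees. In form: [[[tx, ty, tz], turn], ...]. A call has exactly 5 rows; each row is the pose to reach, as a shift and turn from the pose commanded when the call began, along the tool's axes at that moment; what a row does not reach only later rows make up. A row lasts 1/8 s, in which the tool goes at most 62.5 mm and 10.7 degrees, less where a joint would pass 70% of its speed; a pose out of reach is approached as far as the arm can. A call with a gripper value outside its range is refused whole. OPENING is the gripper's target within -1 to 1 (shut at 1, half-way at 0, fully open at -1), set as the call begins (- or left out, the last holds). The fingers move at their own pace and stop on an object; the grip force is fixed at half the most. Time passes only in rows, so rows that repeat a pose let the fingers close, or fill a call up. It gives the time, the measured TCP pose, the force and the opening at its end, in the units of the state.
- get_state(): the state, without advancing time (a new reading comes with each control period).
- camera(name): name is "side" or "top"; returns the picture (420x560x3 uint8, blue, green, red); there is no depth.
- camera_model(name): a dict with "mtx" (3x3 intrinsics, pixels), "distortion" ([k1, k2, p1, p2, k3] as OpenCV has them; the pictures are not rectified), "rvec" (rotation vector, rad) and "tvec" (3), from world to camera coordinates, as OpenCV has them. Camera axes: x right, y down, z forward; pixel columns grow to the right and rows downward; lengths in m; the calibration is good to about 2 mm. A picture is of the moment at which its call begins. camera_model takes no time and is no camera call.
- hand_in(): hands the job in, once; it reports no verdict.
The state is a dict: "t": time; "joint_positions": joint angles; "qd": joint speeds; "tau": joint torques, N m; "tcp_pos": TCP position; "eef_rot": TCP orientation; "contact_force": force on the tool from outside, world axes, zero at the start; "ft_torque": the same for the moment, N m; "gripper_width": finger opening in m.
Only numpy, scipy, OpenCV 4.12 (cv2) and the standard library are available. Lean on these libraries where they do the work, as an engineer would, in place of code of your own. Each camera call takes 0.05 s, during which the arm holds its last target.

## Working session

There is one attempt and no reset: what is moved stays moved. The work goes in short steps, Python scripts to look and compute and a shell command to move; the robot and the scene stay as the last step left them, time stands still between calls to the robot, and variables do not carry over. Pictures are saved under pics/ and viewed, and the job is handed in when it is done.

```bash
mkdir -p pics; ls; python3 - <<'E'
from station import *
import cv2
s=get_state(); print(s)
for n in("side","top"):
    cv2.imwrite(f"pics/{n}0.png",camera(n)); print(n,camera_model(n))
E
```

```text
pics
{'t': 0.0, 'joint_positions': array([ 1.23781125,  0.52200275, -0.03635979,  1.60001013,  0.02118536,
        1.02109017, -0.11281041]), 'qd': array([5.76642047e-04, 3.70422308e-04, 1.69587513e-03, 1.91866585e-04,
       1.20052673e-03, 9.26780668e-05, 8.24248023e-04]), 'tau': array([ 2.86209715e-04, -9.27106619e+01,  1.97950311e+00, -3.69932020e+01,
        1.77148153e-02,  8.13624880e-03,  5.60640933e-05]), 'tcp_pos': array([ 0.16226284, -0.6032439 ,  0.25273161]), 'eef_rot': array([-0.27525501,  2.08242056, -2.08009326]), 'contact_force': array([0.38421978, 0.13036078, 0.44033924]), 'ft_torque': array([-0.0424606 , -0.04287999,  0.01110294]), 'gripper_width': 0.08553962155087988}
side {'mtx': array([[470.10925933,   0.        , 285.9120772 ],
       [  0.        , 470.10925933, 218.35944847],
       [  0.        ,   0.        ,   1.        ]]), 'distortion': array([-0.08252879,  0.        ,  0.        ,  0.        ,  0.        ]), 'rvec': array([ 2.12686634, -0.42095447,  0.25089826]), 'tvec': array([-0.54247329,  0.27653141,  1.34978025])}
top {'mtx': array([[519.09140802,   0.        , 276.74772901],
       [  0.        , 519.09140802, 218.32798855],
       [  0.        ,   0.        ,   1.        ]]), 'distortion': array([0.02331408, 0.        , 0.        , 0.        , 0.        ]), 'rvec': array([ 1.77625391, -1.9483397 ,  0.63161847]), 'tvec': array([0.02282716, 0.57234045, 1.58600879])}
```

View pics/side0.png

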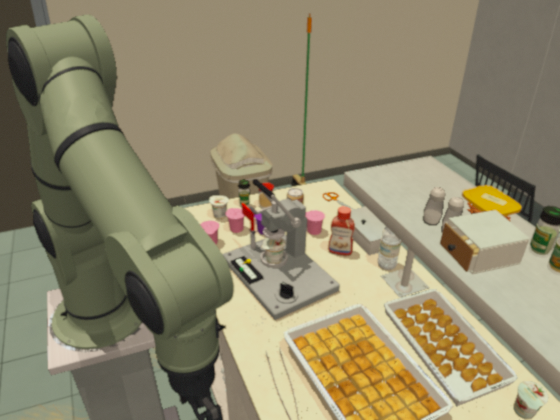

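View pics/top0.png

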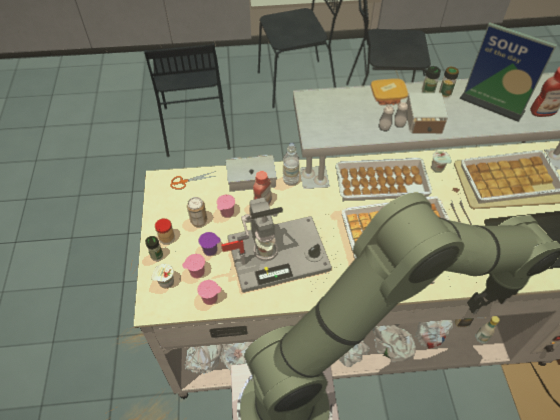

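The side view shows the press with its knob at about (287,291), the scale at (245,268) and the red catch at (250,215). In the top view the press is around (280,250), the red catch at (233,246), the scale at (273,274) and the knob at (314,250). I'll enlarge both.

```bash
python3 - <<'E'
import cv2
a=cv2.imread("pics/side0.png")[170:320,200:350]; b=cv2.imread("pics/top0.png")[185:300,185:345]
cv2.imwrite("pics/c1.png",cv2.resize(a,None,fx=4,fy=4,interpolation=cv2.INTER_CUBIC))
cv2.imwrite("pics/c2.png",cv2.resize(b,None,fx=5,fy=5,interpolation=cv2.INTER_CUBIC))
E
```

```text
(no output)
```

View pics/c1.png

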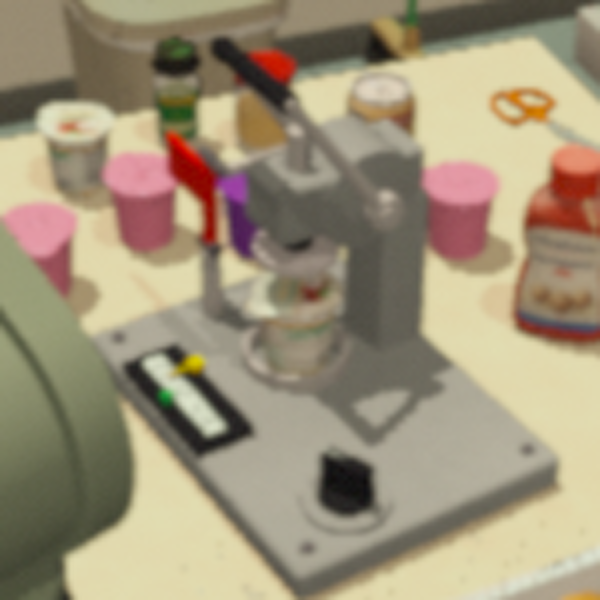

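View pics/c2.png

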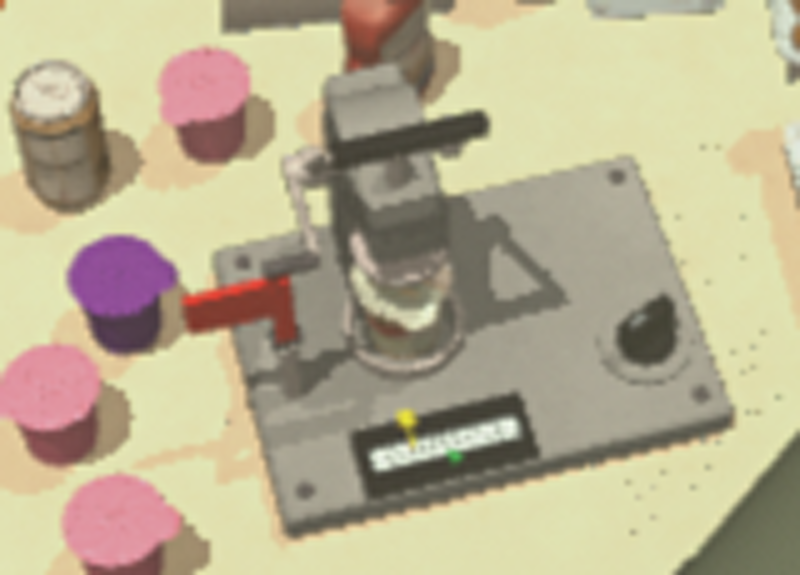

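Candidates for what I'll touch:
- **Knob:** the black knob at top (314,250). Nothing else is like it.
- **Lever bar:** the black bar at top (268,212).
- **Catch:** the red paddle at top (233,246). The red caps at (164,228) and (263,182) are the jar and sauce.
- **Marker and pointer:** green marker at top (276,276), yellow pointer at (267,269).

Next I'll fit the press pose.

```bash
cat > h.py <<'E'
from station import *
import cv2, numpy as np
from scipy.optimize import least_squares
from scipy.spatial.transform import Rotation as R
CM={n:camera_model(n) for n in("side","top")}
def proj(n,P):
    c=CM[n]; return cv2.projectPoints(np.array(P,float).reshape(-1,1,3),c["rvec"],c["tvec"],c["mtx"],c["distortion"])[0][:,0]
def ray(n,uv):
    c=CM[n]; p=cv2.undistortPoints(np.array(uv,float).reshape(1,1,2),c["mtx"],c["distortion"])[0,0]
    Rm=cv2.Rodrigues(c["rvec"])[0]; return -Rm.T@c["tvec"].ravel(), Rm.T@np.array([p[0],p[1],1])
def onz(n,uv,z):
    o,d=ray(n,uv); return o+d*(z-o[2])/d[2]
def w2(p,P): # press->world, p=(x,y,yaw), P mm
    P=np.atleast_2d(P)/1000.; c,s=np.cos(p[2]),np.sin(p[2])
    return np.c_[p[0]+c*P[:,0]-s*P[:,1],p[1]+s*P[:,0]+c*P[:,1],P[:,2]]
E
python3 - <<'E'
from h import *
T=[((110,120,30),(215,250)),((110,-210,30),(632,158)),((-130,-210,30),(732,413)),((-130,120,30),(288,527)),((-60,-165,74),(648,328)),((-38,42,308),(333,155)),((-38,-42,308),(487,125)),((-27,157,174),(183,300)),]
S=[((-130,120,30),(97,337)),((-130,-210,30),(305,583)),((110,-210,30),(555,465)),((-60,-165,74),(345,468)),((-38,42,308),(222,46)),((-38,-42,308),(287,100))]
t=np.array([[185+u/5-.4,185+v/5-.4] for _,(u,v) in T]); s=np.array([[200+u/4-.4,170+v/4-.4] for _,(u,v) in S])
PT=[a for a,_ in T];PS=[a for a,_ in S]
def f(p): return np.r_[(proj("top",w2(p,PT))-t).ravel(),(proj("side",w2(p,PS))-s).ravel()]
a=onz("top",t[:4].mean(0),.03);print(a)
best=min((least_squares(f,[a[0],a[1],y],loss="soft_l1") for y in np.arange(-3,3,.7)),key=lambda r:r.cost)
print(best.x,np.round(f(best.x).reshape(-1,2),1)); np.save("press.npy",best.x)
for n,P in dict(knob=(-60,-165,67),pad=(-27,132,153),lev=(-38,0,308),low=(-102,0,179)).items(): print(n,w2(best.x,P))
E
```

```text
[ 0.53682217 -0.02990081  0.03      ]
[0.54724171 0.01242511 0.17967309] [[-0.3 -0.7]
 [ 1.  -1.6]
 [ 1.6 -0.5]
 [-0.2 -1. ]
 [ 0.9 -3.3]
 [ 2.8 -0.2]
 [-2.3 -0. ]
 [ 0.3 -0.2]
 [-3.8 -0.4]
 [-2.9 -0.6]
 [ 1.3 -1.4]
 [-0.6 -1.5]
 [-0.6  1.4]
 [-2.   0.4]]
knob [[ 0.51769439 -0.16064122  0.067     ]]
pad [[0.49708691 0.13747508 0.153     ]]
lev [[0.50985343 0.00563421 0.308     ]]
low [[ 0.44688369 -0.0058031   0.179     ]]
```

```bash
cat > ov.py <<'E'
from h import *
import sys
def ov(p,out,ims):
    base=[(110,120,30),(110,-210,30),(-130,-210,30),(-130,120,30)]
    base0=[(a,b,0) for a,b,_ in base]
    head=[(-33,30,229),(-33,-30,229),(108,-30,229),(108,30,229)]
    th=np.linspace(0,2*np.pi,30); knob=[(-60+22*np.cos(a),-165+22*np.sin(a),30) for a in th]
    pad=[(-27,95,132),(-27,157,132),(-27,157,174),(-27,95,174)]
    bar=[(-38,42,308),(-38,-42,308)]; kn=[(-81,-165,74),(-39,-165,74)]
    tiles=[]
    for n,(x,y,w,h,k) in dict(top=(185,185,160,115,5),side=(200,170,150,150,4)).items():
        im=cv2.resize(ims[n][y:y+h,x:x+w],None,fx=k,fy=k,interpolation=cv2.INTER_CUBIC)
        for P,c in((base,(255,0,0)),(base0,(255,255,0)),(head,(255,0,255)),(knob,(0,255,255)),(pad,(0,255,0)),(bar,(0,255,0)),(kn,(255,255,255))):
            q=(proj(n,w2(p,P))-[x,y]+.5)*k
            cv2.polylines(im,[q.astype(np.int32)],True,c,1)
        cv2.imwrite(f"pics/{out}_{n}.png",im)
if __name__=="__main__":
    ov(np.load("press.npy"),sys.argv[1],{n:cv2.imread(f"pics/{n}0.png") for n in("top","side")})
E
python3 ov.py o1
```

```text
(no output)
```

View pics/o1_top.png

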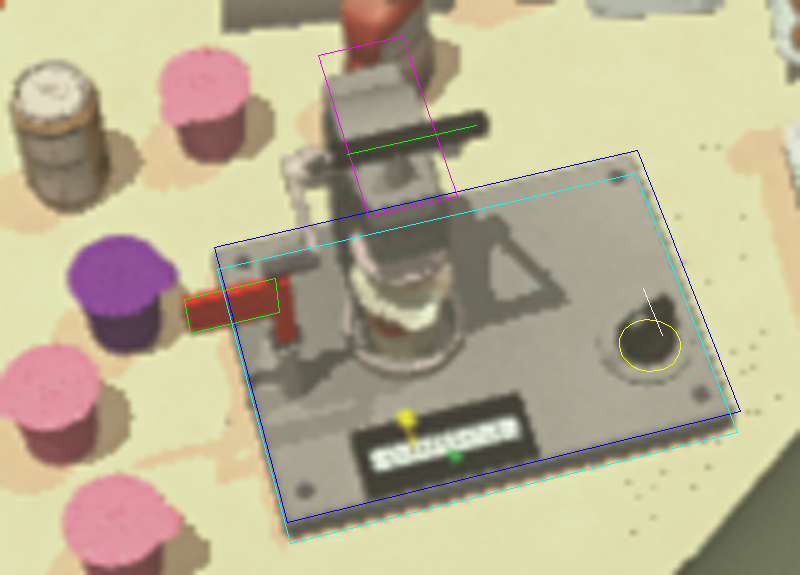

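View pics/o1_side.png

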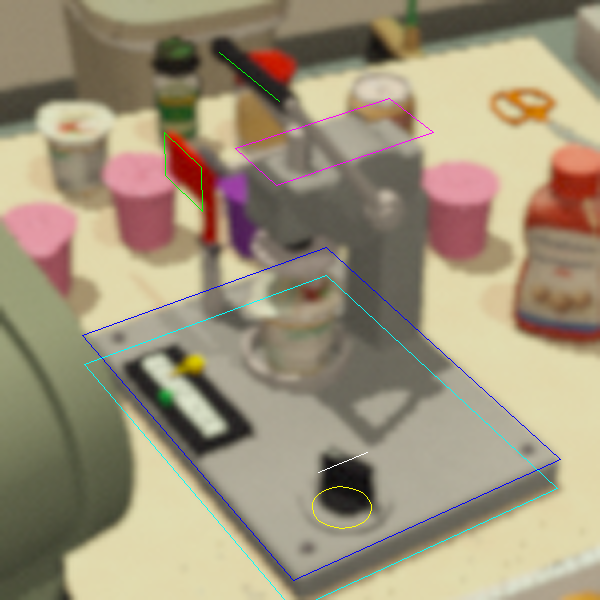

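```bash
python3 - <<'E'
import cv2,numpy as np
t=cv2.imread("pics/top0.png"); s=cv2.imread("pics/side0.png")
f=lambda im,x,y,w,h:cv2.resize(im[y:y+h,x:x+w],(400,300),interpolation=cv2.INTER_LANCZOS4)
cv2.imwrite("pics/k.png",np.vstack([np.hstack([f(t,298,236,32,24),f(s,270,276,32,24)]),np.hstack([f(t,252,258,44,33),f(s,224,250,40,30)])]))
E
```

```text
(no output)
```

View pics/k.png

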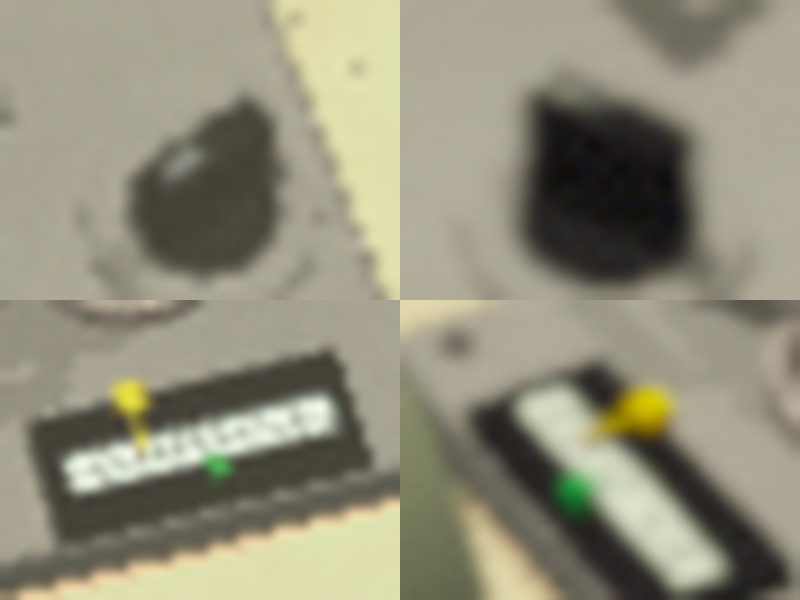

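```bash
python3 - <<'E'
from h import *
p=np.load("press.npy")
for a in np.arange(0,181,15):
    r=np.radians(a); d=21*np.array([np.cos(r),-np.sin(r)]) # clockwise
    P=[(-60-d[0],-165-d[1],74),(-60+d[0],-165+d[1],74)]
    q=proj("top",w2(p,P)); s=proj("side",w2(p,P))
    print(a,np.round((q-[298,236])*12.5).tolist(),np.round((s-[270,276])*12.5+[400,0]).tolist())
# scale geometry: pixel shift per mm
for n,uvp,uvm in (("top",(252+142/9.09,258+145/9.09),(252+217/9.09,258+167/9.09)),("side",(224+185/10,250+140/10),(224+172/10,250+197/10))):
    for z in(.03,.036,.045):
        A=[]
        for uv in(uvp,uvm):
            w=onz(n,np.array(uv)-.45,z); d=w[:2]-p[:2]; c,s=np.cos(p[2]),np.sin(p[2]); A.append((c*d[0]+s*d[1],-s*d[0]+c*d[1]))
        print(n,z,np.round(np.array(A)*1000,1).tolist())
E
```

```text
0 [[237.0, 196.0], [191.0, 77.0]] [[515.0, 146.0], [666.0, 82.0]]
15 [[218.0, 198.0], [210.0, 74.0]] [[504.0, 132.0], [677.0, 96.0]]
30 [[198.0, 196.0], [229.0, 76.0]] [[500.0, 116.0], [681.0, 112.0]]
45 [[180.0, 190.0], [247.0, 82.0]] [[502.0, 100.0], [680.0, 127.0]]
60 [[164.0, 181.0], [263.0, 92.0]] [[510.0, 85.0], [672.0, 142.0]]
75 [[151.0, 168.0], [276.0, 104.0]] [[524.0, 73.0], [659.0, 155.0]]
90 [[143.0, 153.0], [284.0, 119.0]] [[542.0, 63.0], [641.0, 166.0]]
105 [[140.0, 137.0], [288.0, 135.0]] [[563.0, 56.0], [620.0, 173.0]]
120 [[141.0, 121.0], [286.0, 151.0]] [[586.0, 54.0], [596.0, 175.0]]
135 [[148.0, 106.0], [280.0, 166.0]] [[609.0, 55.0], [572.0, 174.0]]
150 [[159.0, 93.0], [269.0, 179.0]] [[631.0, 61.0], [550.0, 168.0]]
165 [[174.0, 83.0], [254.0, 190.0]] [[651.0, 70.0], [530.0, 159.0]]
180 [[191.0, 77.0], [237.0, 196.0]] [[666.0, 82.0], [515.0, 146.0]]
top 0.03 [[-94.0, 20.7], [-111.2, -4.7]]
top 0.036 [[-97.4, 21.5], [-114.6, -3.8]]
top 0.045 [[-102.5, 22.6], [-119.7, -2.5]]
side 0.03 [[-93.6, 35.8], [-110.8, 13.0]]
side 0.036 [[-96.9, 29.2], [-114.1, 6.5]]
side 0.045 [[-102.0, 19.3], [-119.0, -3.1]]
```

```bash
cat >> h.py <<'E'
def plan(pos,jaw=None,s=None):
    """tool-frame shift (mm) to TCP world pos and turn deg about tool y so tool z (jaw) heading = jaw deg mod 180"""
    s=s or get_state(); M=R.from_rotvec(s["eef_rot"]).as_matrix()
    d=M.T@(np.array(pos)-s["tcp_pos"])*1000
    z=M[:,2]; x=M[:,0]; h=np.degrees(np.arctan2(z[1],z[0]))
    print("tcp",np.round(s["tcp_pos"],4),"jaw hd",round(h,1),"tooly",np.round(M[:,1],3),"shift",np.round(d,1),"q",np.round(s["joint_positions"],2),"F",np.round(s["contact_force"],1),"w",round(s["gripper_width"],4),"t",s["t"])
    if jaw is not None:
        t=-(jaw-h); t=(t+90)%180-90; print("turn",round(t,1))
E
python3 - <<'E'
from h import *
s=get_state();print(np.round(R.from_rotvec(s["eef_rot"]).as_matrix(),3))
plan((.518,-.161,.20),38)
E
```

```text
[[-0.966 -0.     0.26 ]
 [-0.26   0.001 -0.966]
 [ 0.    -1.    -0.001]]
tcp [ 0.1622 -0.6033  0.2528] jaw hd -74.9 tooly [-0.     0.001 -1.   ] shift [-458.4   53.1 -334.6] q [ 1.24  0.52 -0.04  1.6   0.02  1.02 -0.11] F [-0.5 -0.5  0. ] w 0.0853 t 0.1
turn 67.1
```

```bash
python3 -m pendant '[[[-40,0,-30],-10],[[-90,0,-65],-20],[[-140,0,-102],-30],[[-190,0,-138],-40],[[-230,0,-168],-50]]' -1; python3 -c "
from h import *
plan((.518,-.161,.20),38)"
```

```text
t: 0.72
tcp_pos: [0.3421, -0.3795, 0.2533]
eef_rot: [-0.975, 1.517, -1.517]
contact_force: [-0.3, 0.5, 0.3]
gripper_width: 0.0855
tcp [ 0.3421 -0.3795  0.2533] jaw hd -24.6 tooly [ 0.  0. -1.] shift [-271.8   53.4   69.2] q [ 0.97  0.35 -0.32  1.88  0.14  0.92  0.16] F [-0.3  0.5  0.3] w 0.0855 t 0.725
turn -62.6
```

```bash
python3 -m pendant '[[[-54,10,14],-10.5],[[-108,20,28],-21],[[-162,30,42],-31],[[-216,40,56],-42],[[-272,53,69],-52]]'; python3 - <<'E'
from h import *
plan((.518,-.161,.12),38)
for n in("top","side"): cv2.imwrite(f"pics/{n}1.png",camera(n))
t=cv2.imread("pics/top1.png"); s=cv2.imread("pics/side1.png")
f=lambda im,x,y,w,h:cv2.resize(im[y:y+h,x:x+w],(400,400),interpolation=cv2.INTER_CUBIC)
cv2.imwrite("pics/v1.png",np.hstack([f(t,240,180,120,120),f(s,200,200,130,130)]))
E
```

```text
t: 1.35
tcp_pos: [0.519, -0.1628, 0.2]
eef_rot: [-1.398, 0.85, -0.851]
contact_force: [0.9, -1.0, -0.1]
gripper_width: 0.0855
tcp [ 0.519  -0.1628  0.2   ] jaw hd 27.4 tooly [ 0. -0. -1.] shift [-2.1 80.  -0.1] q [ 0.61  0.51 -0.56  1.85  0.34  0.88  0.36] F [ 0.9 -1.  -0.1] w 0.0855 t 1.35
turn -10.6
```

View pics/v1.png

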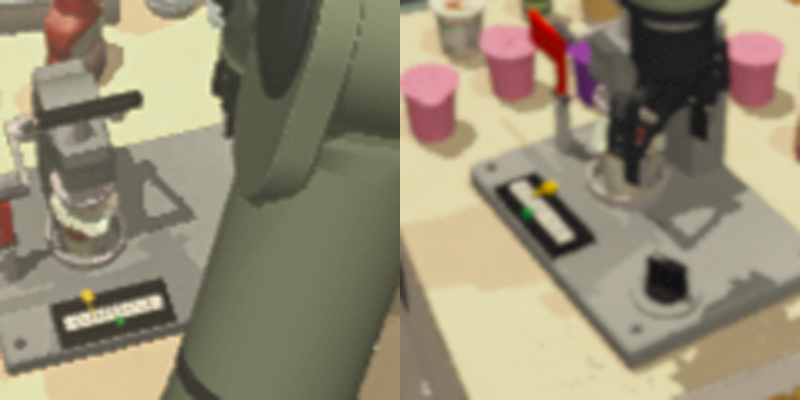

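```bash
python3 -m pendant '[[[-2,30,0],-6],[[-2,60,0],-11],[[-2,90,0],-11],[[-2,115,0],-11],[[-2,130,0],-11]]'; python3 - <<'E'
from h import *
plan((.518,-.161,.07),38)
cv2.imwrite("pics/side2.png",camera("side"))
s=cv2.imread("pics/side2.png")
cv2.imwrite("pics/v2.png",cv2.resize(s[220:320,220:345],None,fx=6,fy=6,interpolation=cv2.INTER_CUBIC))
E
```

```text
t: 2.08
tcp_pos: [0.5167, -0.1622, 0.069]
eef_rot: [-1.453, 0.709, -0.706]
contact_force: [0.9, 0.7, 0.7]
gripper_width: 0.0853
tcp [ 0.5167 -0.1622  0.069 ] jaw hd 38.0 tooly [-0.001  0.    -1.   ] shift [-0.1 -1.   1.8] q [ 0.55  0.7  -0.49  1.93  0.54  0.64  0.38] F [0.9 0.7 0.7] w 0.0853 t 2.075
turn 0.0
```

View pics/v2.png

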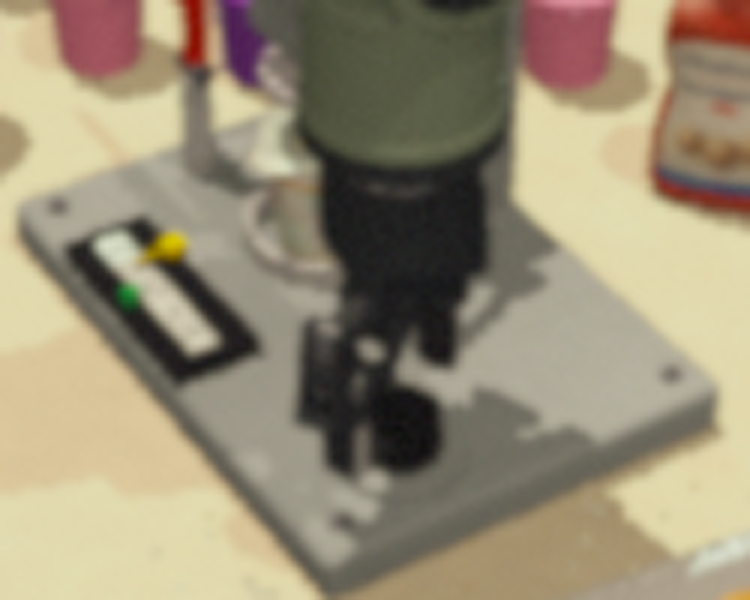

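Both fingers straddle the black knob at crop (400,430). Closing the gripper now.

```bash
python3 -m pendant '[[[0,-1,0],0],[[0,-1,0],0],[[0,-1,0],0],[[0,-1,0],0],[[0,-1,0],0]]' 1; python3 - <<'E'
from h import *
plan((.518,-.161,.07),38); print(get_state()["ft_torque"])
cv2.imwrite("pics/side3.png",camera("side"))
s=cv2.imread("pics/side3.png")
cv2.imwrite("pics/v3.png",cv2.resize(s[220:320,220:345],None,fx=6,fy=6,interpolation=cv2.INTER_CUBIC))
E
```

```text
t: 2.75
tcp_pos: [0.5215, -0.1591, 0.0728]
eef_rot: [-1.446, 0.699, -0.71]
contact_force: [18.9, 16.3, -2.0]
gripper_width: 0.0128
tcp [ 0.5215 -0.1591  0.0728] jaw hd 38.2 tooly [ 0.009  0.004 -1.   ] shift [-0.7  2.7 -3.9] q [ 0.55  0.7  -0.5   1.93  0.53  0.64  0.38] F [18.9 16.3 -2. ] w 0.0128 t 2.75
turn 0.2
[ 3.28727986 -3.94214105  0.01260011]
```

View pics/v3.png

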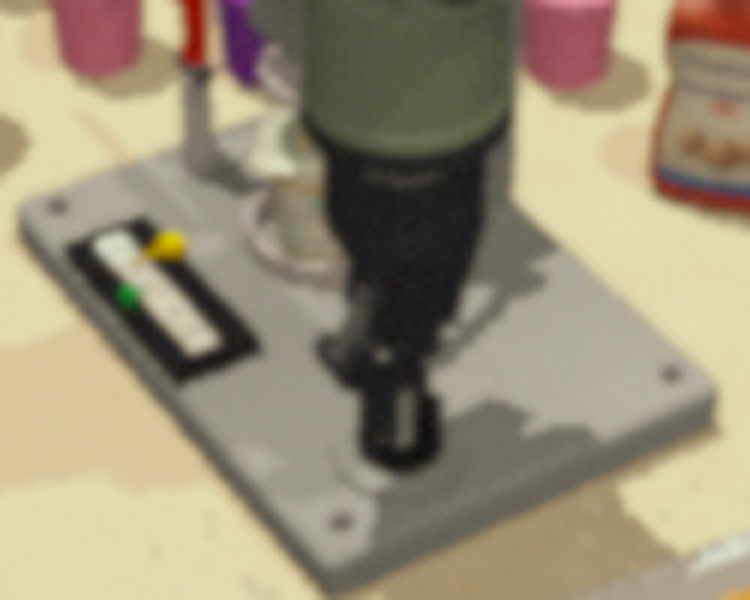

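```bash
python3 -m pendant '[[[0,0,3],0],[[0,0,6],0],[[0,0,6],5],[[0,0,6],12],[[0,0,6],20]]' ; python3 - <<'E'
from h import *
plan((.518,-.161,.07),38); print(get_state()["ft_torque"])
E
```

```text
t: 3.42
tcp_pos: [0.5222, -0.1586, 0.0725]
eef_rot: [-1.34, 0.976, -0.978]
contact_force: [-6.3, 0.9, 18.6]
gripper_width: 0.0128
tcp [ 0.5222 -0.1586  0.0725] jaw hd 17.8 tooly [ 0.001 -0.001 -1.   ] shift [ 1.   2.5 -4.7] q [ 0.48  0.69 -0.41  1.92  0.45  0.62  0.1 ] F [-6.3  0.9 18.6] w 0.0128 t 3.425
turn -20.2
[0.29536507 1.47904853 0.02050317]
```

```bash
python3 -m pendant '[[[0,-1,0],6],[[0,-2,0],14],[[0,-2,0],22],[[0,-2,0],30],[[0,-2,0],30]]' ; python3 - <<'E'
from h import *
plan((.5222,-.1586,.07),38); print(get_state()["ft_torque"])
s=camera("side");t=camera("top");cv2.imwrite("pics/side4.png",s);cv2.imwrite("pics/top4.png",t)
f=lambda im,x,y,w,h:cv2.resize(im[y:y+h,x:x+w],(400,300),interpolation=cv2.INTER_CUBIC)
cv2.imwrite("pics/v4.png",np.vstack([np.hstack([f(t,252,258,44,33),f(s,224,250,40,30)]),np.hstack([f(t,180,180,160,120),f(s,210,200,160,120)])]))
E
```

```text
t: 4.05
tcp_pos: [0.5219, -0.1585, 0.0728]
eef_rot: [-1.102, 1.363, -1.363]
contact_force: [6.0, -2.5, -19.4]
gripper_width: 0.013
tcp [ 0.5219 -0.1585  0.0728] jaw hd -12.1 tooly [-0.  0. -1.] shift [-0.   2.8  0.3] q [ 0.38  0.67 -0.27  1.93  0.31  0.58 -0.3 ] F [  6.   -2.5 -19.4] w 0.013 t 4.05
turn -50.1
[-0.54026399 -1.05190156 -0.07148173]
```

View pics/v4.png

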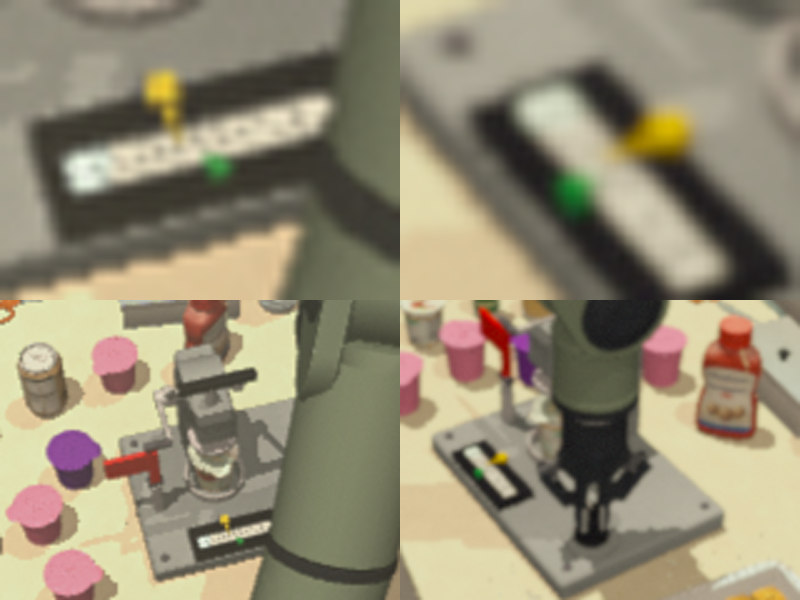

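```bash
cat >> h.py <<'E'
def cent(im,col,box):
    x,y,w,h=box; c=im[y:y+h,x:x+w].astype(float); b,g,r=c[...,0],c[...,1],c[...,2]
    m=np.clip(np.minimum(r,g)-b-60,0,None) if col=="y" else np.clip(g-np.maximum(r,b)-15,0,None)
    m=m*(m>0.25*m.max()); v,u=np.mgrid[y:y+h,x:x+w]
    return np.array([(u*m).sum(),(v*m).sum()])/m.sum(),m
def tri(uvs):
    A=[];B=[]
    for n,uv in uvs.items():
        o,d=ray(n,uv); d/=np.linalg.norm(d); P=np.eye(3)-np.outer(d,d); A.append(P);B.append(P@o)
    x=np.linalg.lstsq(np.vstack(A),np.hstack(B),rcond=None)[0]
    return x
def topress(w,p):
    d=w[:2]-p[:2]; c,s=np.cos(p[2]),np.sin(p[2]); return np.array([c*d[0]+s*d[1],-s*d[0]+c*d[1],w[2]])*1000
def pm(it,is_,p):
    out={}
    for c in "yg":
        ut=cent(it,c,(256,262,32,24))[0]; us=cent(is_,c,(228,256,36,22))[0]
        w=tri(dict(top=ut,side=us)); out[c]=topress(w,p)
        print(c,np.round(ut,2),np.round(us,2),np.round(out[c],1), "reproj",np.round(proj("top",w)[0]-ut,2))
        # single-camera y at this z
        print("   y per cam",[round(topress(onz(n,u,.045),p)[1],1) for n,u in(("top",ut),("side",us))])
    print("y diff",out["y"][1]-out["g"][1])
E
python3 - <<'E'
from h import *
p=np.load("press.npy")
for k in(0,4): pm(cv2.imread(f"pics/top{k}.png"),cv2.imread(f"pics/side{k}.png"),p)
E
```

```text
y [265.87 268.45] [247.63 260.56] [-81.1  21.8  45.8] reproj [-0.05 -0.23]
   y per cam [np.float64(21.8), np.float64(23.2)]
g [275.43 275.7 ] [240.93 268.52] [-118.8   -2.6   46.7] reproj [-0.06 -0.24]
   y per cam [np.float64(-2.8), np.float64(-0.3)]
y diff 24.428718083143593
y [269.39 267.49] [249.68 262.79] [-80.8   8.9  45.6] reproj [-0.04 -0.17]
   y per cam [np.float64(8.9), np.float64(9.9)]
g [275.47 275.78] [240.89 268.65] [-119.    -2.7   46.3] reproj [-0.06 -0.24]
   y per cam [np.float64(-2.8), np.float64(-0.8)]
y diff 11.607256305511548
```

```bash
python3 -m pendant '[[[0,1,0],9],[[0,1,0],18],[[0,1,0],27],[[0,1,0],36],[[0,1,0],43]]' ; python3 - <<'E'
from h import *
plan((.5222,-.1586,.07),38)
s=camera("side");t=camera("top");cv2.imwrite("pics/side5.png",s);cv2.imwrite("pics/top5.png",t)
pm(t,s,np.load("press.npy"))
f=lambda im,x,y,w,h:cv2.resize(im[y:y+h,x:x+w],(400,300),interpolation=cv2.INTER_CUBIC)
cv2.imwrite("pics/v5.png",np.hstack([f(t,252,258,44,33),f(s,224,250,40,30)]))
E
```

```text
t: 4.78
tcp_pos: [0.5218, -0.1584, 0.0726]
eef_rot: [-0.587, 1.875, -1.875]
contact_force: [-1.1, 0.6, 1.1]
gripper_width: 0.0124
tcp [ 0.5218 -0.1584  0.0726] jaw hd -55.2 tooly [-0.  0. -1.] shift [-0.2  2.6  0.3] q [ 0.24  0.66 -0.08  1.94  0.09  0.55 -0.86] F [-1.1  0.6  1.1] w 0.0124 t 4.775
turn 86.8
y [272.85 266.51] [251.53 264.8 ] [-81.   -3.7  46.5] reproj [-0.02 -0.1 ]
   y per cam [np.float64(-3.9), np.float64(-1.9)]
g [275.2  275.63] [240.96 268.68] [-118.1   -2.    45.7] reproj [-0.04 -0.15]
   y per cam [np.float64(-2.1), np.float64(-1.0)]
y diff -1.639581986453352
```

View pics/v5.png

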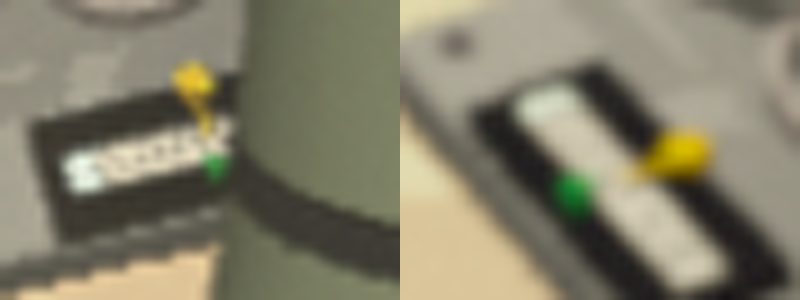

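```bash
python3 -m pendant '[[[0,0,0],-2],[[0,0,0],-4],[[0,0,0],-4],[[0,0,0],-4],[[0,0,0],-4]]' ; python3 -m pendant '[[[0,0,0],0],[[0,0,0],0],[[0,0,0],0],[[0,0,0],0],[[0,0,0],0]]' -1; python3 - <<'E'
from h import *
plan((.5222,-.1586,.27),-79.7)
s=camera("side");t=camera("top");cv2.imwrite("pics/side6.png",s);cv2.imwrite("pics/top6.png",t)
pm(t,s,np.load("press.npy"))
E
```

```text
t: 5.5
tcp_pos: [0.5218, -0.1585, 0.0726]
eef_rot: [-0.651, 1.825, -1.824]
contact_force: [-2.5, 1.4, 6.4]
gripper_width: 0.0128
t: 6.12
tcp_pos: [0.5219, -0.1585, 0.0723]
eef_rot: [-0.648, 1.827, -1.827]
contact_force: [-0.3, 0.9, -0.4]
gripper_width: 0.0854
tcp [ 0.5219 -0.1585  0.0723] jaw hd -50.9 tooly [-0. -0. -1.] shift [  -0.2 -197.7    0.2] q [ 0.26  0.66 -0.1   1.93  0.11  0.55 -0.8 ] F [-0.3  0.9 -0.4] w 0.0854 t 6.125
turn 28.8
y [272.31 266.85] [251.42 264.73] [-80.6  -1.7  45. ] reproj [-0.04 -0.18]
   y per cam [np.float64(-1.7), np.float64(-1.4)]
g [275.47 275.79] [240.96 268.68] [-118.8   -2.7   46.1] reproj [-0.06 -0.25]
   y per cam [np.float64(-2.8), np.float64(-1.0)]
y diff 0.9894651742691496
```

```bash
python3 -m pendant '[[[0,-50,0],0],[[0,-110,0],-10],[[0,-170,0],-20],[[0,-230,0],-30],[[0,-290,0],-40]]' ; python3 - <<'E'
from h import *
p=np.load("press.npy"); plan(w2(p,(20,138,400))[0],10.3)
s=camera("side");t=camera("top");cv2.imwrite("pics/side7.png",s);cv2.imwrite("pics/top7.png",t)
pm(t,s,p)
cv2.imwrite("pics/v7.png",t); cv2.imwrite("pics/v7s.png",s)
E
```

```text
t: 6.85
tcp_pos: [0.5215, -0.1585, 0.3646]
eef_rot: [-1.116, 1.344, -1.345]
contact_force: [0.7, -0.5, -0.3]
gripper_width: 0.0854
tcp [ 0.5215 -0.1585  0.3646] jaw hd -10.6 tooly [ 0. -0. -1.] shift [-308.8  -35.5  -36.7] q [ 0.43  0.3  -0.31  1.65  0.1   1.2  -0.09] F [ 0.7 -0.5 -0.3] w 0.0854 t 6.85
turn -20.9
y [272.31 266.86] [251.38 264.69] [-80.7  -1.7  45.2] reproj [-0.04 -0.19]
   y per cam [np.float64(-1.7), np.float64(-1.1)]
g [275.47 275.8 ] [240.83 268.67] [-119.1   -2.7   46.4] reproj [-0.05 -0.22]
   y per cam [np.float64(-2.8), np.float64(-0.8)]
y diff 0.9875416046692487
```

View pics/v7.png

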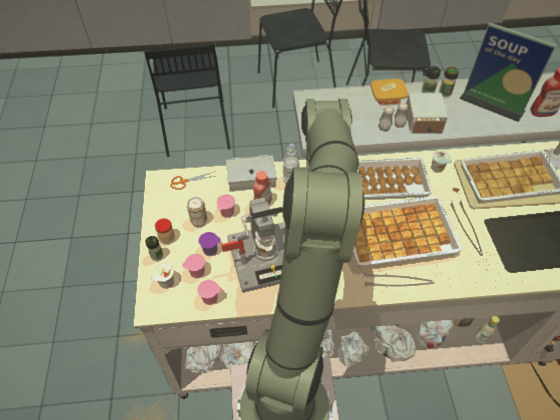

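View pics/v7s.png

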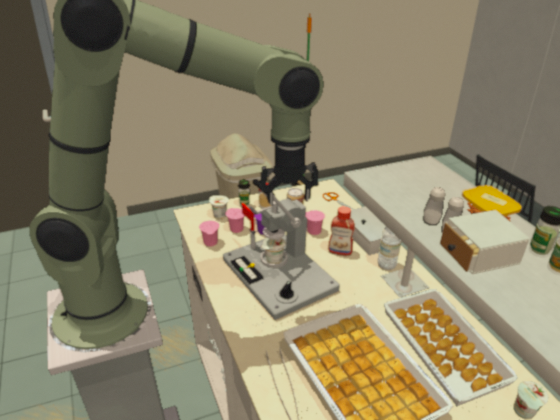

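```bash
python3 - <<'E'
from h import *
t0=lambda u,v:np.array([185+u/5-.4,185+v/5-.4]); s0=lambda u,v:np.array([200+u/4-.4,170+v/4-.4])
p0=np.load("press.npy")
# paddle red centroid
obs=[("top",(-38,0,308),t0(410,140)),("side",(-38,0,308),s0(253,72)),
 ("top",(-27,157,174),t0(183,300)),("top",(-27,157,132),t0(190,332)),
 ("top",(110,-45,30),t0(424,204)),("top",(-130,-45,30),t0(510,470)),("top",(-10,120,30),t0(251,388)),("top",(-10,-210,30),t0(682,286))]
def f(p):
    r=[0.0]*0
    for n,P,u in obs: r+=list(proj(n,w2(p,P))[0]-u)
    k=w2(p,(-60,-165,67))[0,:2]-[.5219,-.1586]; r+=list(k/.001)
    return np.array(r)
q=least_squares(f,p0,loss="soft_l1"); print(p0,q.x,np.round(f(q.x).reshape(-1,2),1)); np.save("press2.npy",q.x)
pm(cv2.imread("pics/top7.png"),cv2.imread("pics/side7.png"),q.x)
print(w2(q.x,[(20,138,400),(-38,0,308)]))
plan(w2(q.x,(24,138,400))[0],np.degrees(q.x[2]))
E
```

```text
[0.54724171 0.01242511 0.17967309] [0.54824724 0.01472157 0.19512911] [[-0.2 -0.4]
 [-0.9  0.7]
 [-0.1  0.1]
 [-0.4  0.6]
 [-0.3 -1.5]
 [ 1.2 -1.4]
 [-0.9 -1.5]
 [ 0.  -3. ]
 [-0.5 -0.2]]
y [272.31 266.86] [251.38 264.69] [-82.2  -2.5  45.2] reproj [-0.04 -0.19]
   y per cam [np.float64(-2.5), np.float64(-2.0)]
g [275.47 275.8 ] [240.83 268.67] [-120.6   -2.9   46.4] reproj [-0.05 -0.22]
   y per cam [np.float64(-3.0), np.float64(-1.0)]
y diff 0.39458491813166807
[[0.54111043 0.15398056 0.4       ]
 [0.51096838 0.00735363 0.308     ]]
tcp [ 0.5235 -0.1589  0.3684] jaw hd -10.6 tooly [ 0.009 -0.002 -1.   ] shift [-312.2  -32.1  -36.5] q [ 0.43  0.3  -0.31  1.65  0.1   1.2  -0.09] F [-0.1 -0.8 -1.2] w 0.0858 t 6.95
turn -21.8
```

```bash
python3 -m pendant '[[[-40,-35,0],-5],[[-100,-35,-8],-10],[[-160,-35,-18],-15],[[-220,-35,-28],-20],[[-280,-35,-37],-22]]' 1; python3 - <<'E'
from h import *
p=np.load("press2.npy"); plan(w2(p,(24,138,185))[0],np.degrees(p[2]))
s=camera("side");t=camera("top");cv2.imwrite("pics/side8.png",s);cv2.imwrite("pics/top8.png",t)
cv2.imwrite("pics/v8.png",np.hstack([cv2.resize(t[140:320,140:340],(400,360)),cv2.resize(s[120:300,180:380],(400,360))]))
E
```

```text
t: 7.58
tcp_pos: [0.5385, 0.1251, 0.3974]
eef_rot: [-1.295, 1.064, -1.065]
contact_force: [-0.1, -0.2, 0.1]
gripper_width: -0.0001
tcp [0.5385 0.1251 0.3974] jaw hd 11.1 tooly [ 0. -0. -1.] shift [-27.8 212.4  12.1] q [ 0.05  0.32 -0.51  1.57  0.16  1.29 -0.29] F [-0.1 -0.2  0.1] w -0.0001 t 7.575
turn -0.0
```

View pics/v8.png

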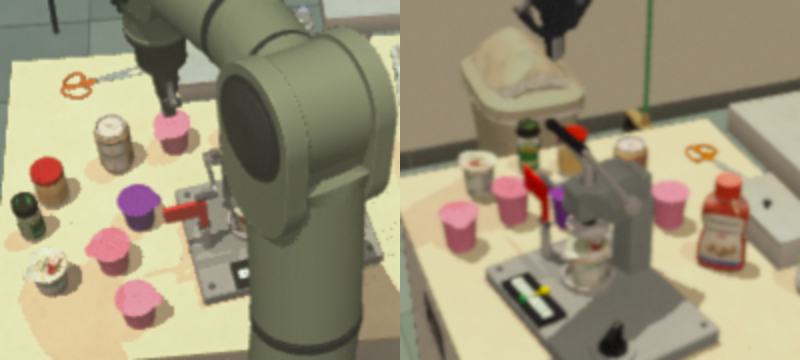

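```bash
python3 -m pendant '[[[-20,30,8],0],[[-28,75,12],0],[[-28,125,12],0],[[-28,170,12],0],[[-28,212,12],0]]'; python3 - <<'E'
from h import *
p=np.load("press2.npy"); plan(w2(p,(-9,138,172))[0],np.degrees(p[2]))
s=camera("side");t=camera("top");cv2.imwrite("pics/side9.png",s);cv2.imwrite("pics/top9.png",t)
cv2.imwrite("pics/v9.png",np.hstack([cv2.resize(t[180:280,180:280],(400,400)),cv2.resize(s[170:270,210:310],(400,400))]))
E
```

```text
t: 8.3
tcp_pos: [0.5449, 0.153, 0.1837]
eef_rot: [-1.295, 1.066, -1.066]
contact_force: [0.7, 0.1, 0.3]
gripper_width: 0.0001
tcp [0.5449 0.153  0.1837] jaw hd 11.0 tooly [-0. -0. -1.] shift [ -1.6  11.7 -32.5] q [-0.04  0.55 -0.47  1.81  0.31  0.86 -0.47] F [0.7 0.1 0.3] w 0.0001 t 8.3
turn -0.1
```

View pics/v9.png

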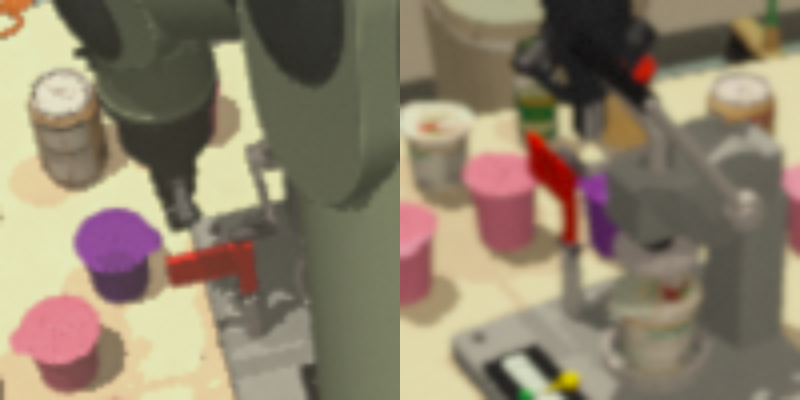

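```bash
python3 -m pendant '[[[0,8,-18],0],[[0,12,-33],0],[[0,13,-44],0],[[0,14,-54],0],[[0,19,-63],0]]'; python3 - <<'E'
from h import *
p=np.load("press2.npy"); plan(w2(p,(-9,138,172))[0],np.degrees(p[2])); print(topress(get_state()["tcp_pos"],p))
t=camera("top");s=camera("side")
cv2.imwrite("pics/v10.png",np.hstack([cv2.resize(t[180:280,180:280],(400,400)),cv2.resize(s[170:270,210:310],(400,400))]))
E
```

```text
t: 9.02
tcp_pos: [0.4833, 0.1411, 0.1668]
eef_rot: [-1.293, 1.065, -1.066]
contact_force: [0.2, 0.4, 1.3]
gripper_width: 0.0
tcp [0.4833 0.1411 0.1668] jaw hd 11.0 tooly [ 0.001  0.    -1.   ] shift [-1.5 -5.1 30.2] q [-0.04  0.49 -0.47  1.98  0.32  0.75 -0.51] F [0.2 0.4 1.3] w 0.0 t 9.025
turn -0.1
[-39.2252251  136.56688582 166.83292393]
```

View pics/v10.png

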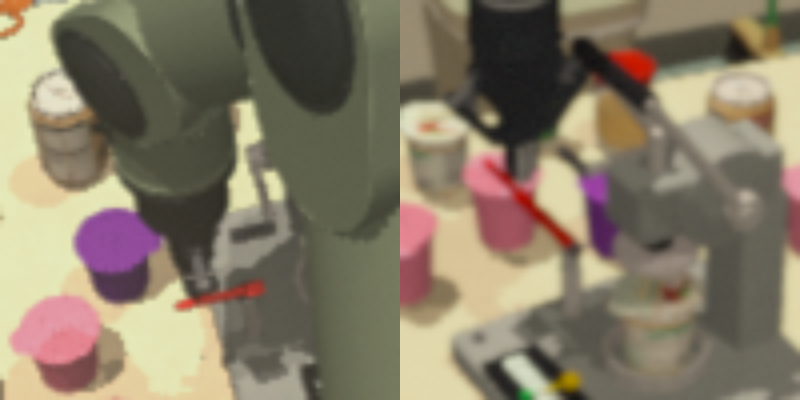

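```bash
python3 -m pendant '[[[0,7,-8],0],[[0,15,-14],0],[[0,24,-20],0],[[0,34,-24],0],[[0,40,-28],0]]'; python3 - <<'E'
from h import *
p=np.load("press2.npy"); plan(w2(p,(-62,138,135))[0],np.degrees(p[2])); print(topress(get_state()["tcp_pos"],p))
t=camera("top");s=camera("side")
cv2.imwrite("pics/v11.png",np.hstack([cv2.resize(t[180:280,180:280],(400,400)),cv2.resize(s[170:270,210:310],(400,400))]))
E
```

```text
t: 9.75
tcp_pos: [0.4592, 0.1369, 0.1283]
eef_rot: [-1.287, 1.061, -1.069]
contact_force: [6.2, -5.5, 90.8]
gripper_width: -0.0001
tcp [0.4592 0.1369 0.1283] jaw hd 11.0 tooly [ 0.008  0.002 -1.   ] shift [-0.8 -6.7  1.7] q [-0.07  0.51 -0.44  2.07  0.37  0.62 -0.58] F [ 6.2 -5.5 90.8] w -0.0001 t 9.75
turn -0.1
[-63.67755102 137.16504462 128.28817852]
```

View pics/v11.png

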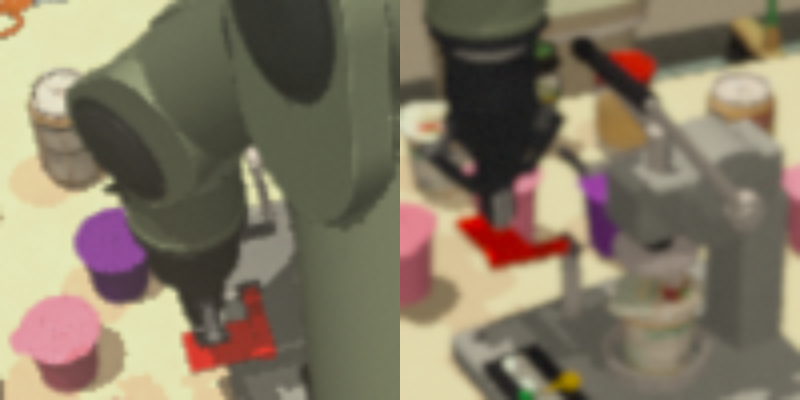

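```bash
python3 -m pendant '[[[0,-30,0],0],[[0,-85,0],0],[[0,-145,0],0],[[0,-205,0],0],[[0,-265,0],0]]'; python3 - <<'E'
from h import *
p=np.load("press2.npy"); plan(w2(p,(-38,0,400))[0],np.degrees(p[2])); print(topress(get_state()["tcp_pos"],p))
t=camera("top");s=camera("side");cv2.imwrite("pics/top12.png",t);cv2.imwrite("pics/side12.png",s)
cv2.imwrite("pics/v12.png",np.hstack([cv2.resize(t[180:280,180:280],(400,400)),cv2.resize(s[170:270,210:310],(400,400))]))
E
```

```text
t: 10.48
tcp_pos: [0.4555, 0.1355, 0.3928]
eef_rot: [-1.294, 1.066, -1.066]
contact_force: [1.5, -1.1, 0.1]
gripper_width: 0.0004
tcp [0.4555 0.1355 0.3928] jaw hd 11.0 tooly [-0. -0. -1.] shift [136.4  -7.1  29.9] q [ 0.07  0.18 -0.57  1.76  0.1   1.23 -0.33] F [ 1.5 -1.1  0.1] w 0.0004 t 10.475
turn -0.1
[-67.56139935 136.4218393  392.84686695]
```

View pics/v12.png

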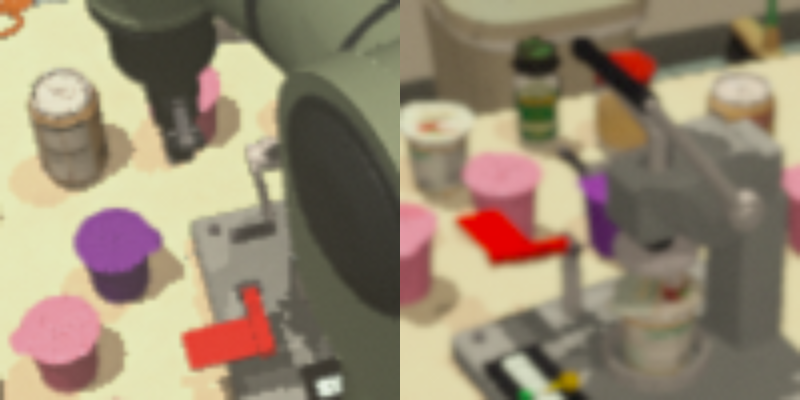

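The catch lies almost level at side crop (490,235), and the lever bar is up at crop (615,70). Next I'll move above the bar.

```bash
python3 -m pendant '[[[40,-7,8],0],[[90,-7,20],0],[[136,-7,30],0],[[136,-7,30],0],[[136,-7,30],0]]' -1; python3 - <<'E'
from h import *
p=np.load("press2.npy"); plan(w2(p,(-38,0,311))[0],np.degrees(p[2])); print(topress(get_state()["tcp_pos"],p))
t=camera("top");s=camera("side");cv2.imwrite("pics/top13.png",t);cv2.imwrite("pics/side13.png",s)
cv2.imwrite("pics/v13.png",np.hstack([cv2.resize(t[160:280,180:300],(400,400)),cv2.resize(s[130:250,210:330],(400,400))]))
E
```

```text
t: 11.2
tcp_pos: [0.5112, 0.0083, 0.3975]
eef_rot: [-1.295, 1.067, -1.065]
contact_force: [0.7, 0.4, 0.3]
gripper_width: 0.0852
tcp [0.5112 0.0083 0.3975] jaw hd 11.1 tooly [-0.001  0.    -1.   ] shift [ 0.9 86.5 -0.3] q [ 0.25  0.24 -0.47  1.67  0.11  1.26 -0.05] F [0.7 0.4 0.3] w 0.0852 t 11.2
turn -0.1
[-37.59979271   0.89707258 397.53206755]
```

View pics/v13.png

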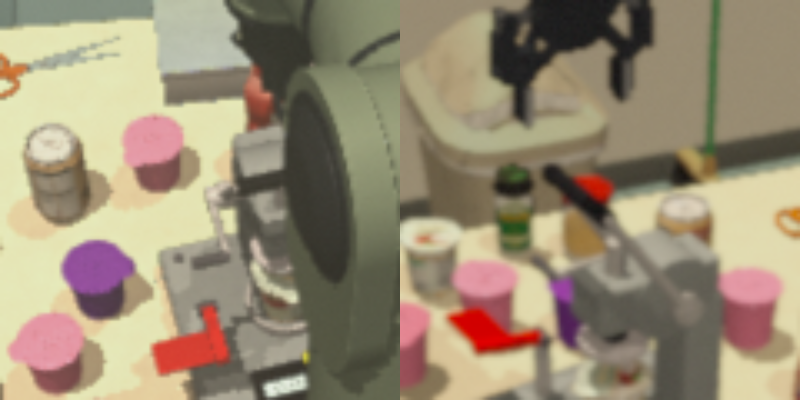

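```bash
python3 -m pendant '[[[0,25,0],0],[[0,55,0],0],[[0,78,0],0],[[0,87,0],0],[[0,87,0],0]]'; python3 - <<'E'
from h import *
p=np.load("press2.npy"); plan(w2(p,(-38,0,311))[0],np.degrees(p[2])); print(topress(get_state()["tcp_pos"],p))
s=camera("side")
cv2.imwrite("pics/v14.png",cv2.resize(s[150:250,220:320],(600,600)))
E
```

```text
t: 11.92
tcp_pos: [0.5113, 0.0084, 0.3114]
eef_rot: [-1.295, 1.066, -1.065]
contact_force: [0.7, -1.3, 0.6]
gripper_width: 0.0857
tcp [0.5113 0.0084 0.3114] jaw hd 11.1 tooly [-0.  0. -1.] shift [ 1.   0.4 -0.5] q [ 0.24  0.31 -0.47  1.8   0.15  1.07 -0.09] F [ 0.7 -1.3  0.6] w 0.0857 t 11.925
turn -0.1
[-37.49202869   0.97229758 311.37875569]
```

View pics/v14.png

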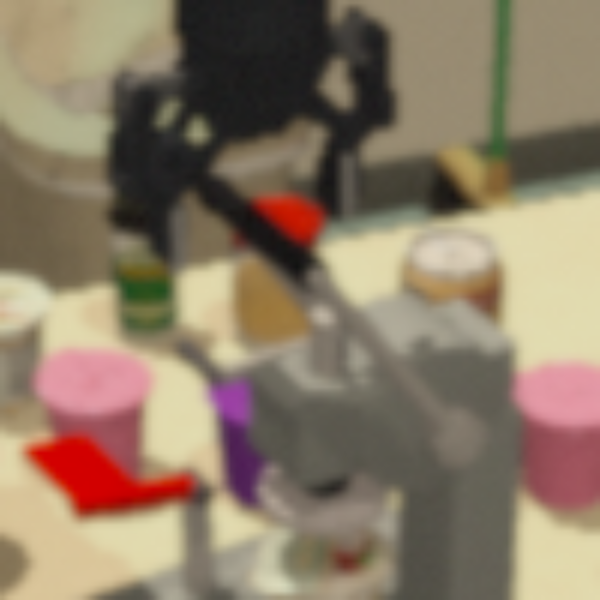

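```bash
python3 -m pendant '[[[0,0,0],0],[[0,0,0],0],[[0,0,0],0],[[0,0,0],0],[[0,0,0],0]]' 1; python3 - <<'E'
from h import *
p=np.load("press2.npy"); plan(w2(p,(-38,0,311))[0],np.degrees(p[2])); print(topress(get_state()["tcp_pos"],p))
s=camera("side")
cv2.imwrite("pics/v15.png",cv2.resize(s[150:250,220:320],(600,600)))
E
```

```text
t: 12.6
tcp_pos: [0.5115, 0.008, 0.3115]
eef_rot: [-1.294, 1.066, -1.066]
contact_force: [-0.4, -0.7, 3.6]
gripper_width: 0.0164
tcp [0.5115 0.008  0.3115] jaw hd 11.0 tooly [ 0.001  0.    -1.   ] shift [ 0.5  0.5 -0.7] q [ 0.24  0.31 -0.47  1.8   0.15  1.07 -0.09] F [-0.4 -0.7  3.6] w 0.0164 t 12.6
turn -0.1
[-37.32970971   0.53328754 311.52953179]
```

View pics/v15.png

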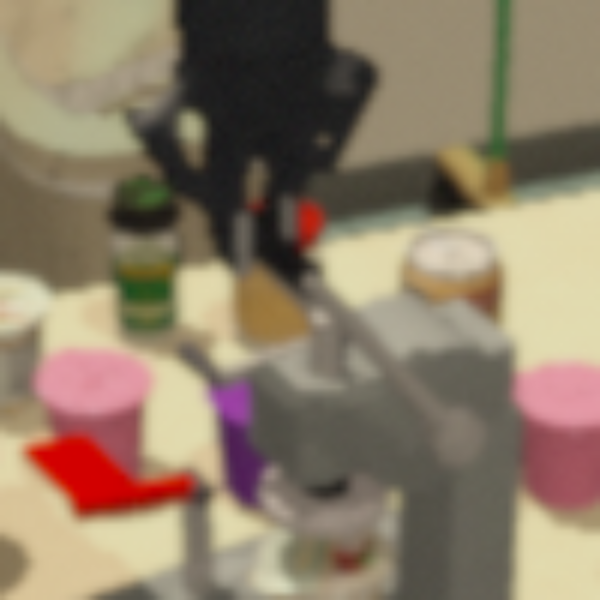

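```bash
python3 -m pendant '[[[0,9,-12],0],[[0,20,-23],0],[[0,31,-32],0],[[0,43,-41],0],[[0,56,-48],0]]'; python3 - <<'E'
from h import *
p=np.load("press2.npy"); plan(w2(p,(-38,0,311))[0],np.degrees(p[2])); print(topress(get_state()["tcp_pos"],p))
E
```

```text
t: 13.28
tcp_pos: [0.4656, -0.0007, 0.2557]
eef_rot: [-1.291, 1.063, -1.067]
contact_force: [3.0, 0.8, 6.3]
gripper_width: 0.016
tcp [ 0.4656 -0.0007  0.2557] jaw hd 11.1 tooly [ 0.004  0.001 -1.   ] shift [  0.8 -55.1  46.3] q [ 0.26  0.29 -0.47  1.99  0.17  0.9  -0.1 ] F [3.  0.8 6.3] w 0.016 t 13.275
turn -0.1
[-84.03957534   0.91774022 255.74737136]
```

```bash
python3 -m pendant '[[[0,14,-6],0],[[0,28,-11],0],[[0,43,-14],0],[[0,58,-16],0],[[0,75,-16],0]]'; python3 - <<'E'
from h import *
p=np.load("press2.npy"); plan(w2(p,(-102,0,182))[0],np.degrees(p[2])); print(topress(get_state()["tcp_pos"],p))
t=camera("top");s=camera("side");cv2.imwrite("pics/top16.png",t);cv2.imwrite("pics/side16.png",s)
cv2.imwrite("pics/v16.png",np.hstack([cv2.resize(t[180:280,180:280],(400,400)),cv2.resize(s[170:270,210:310],(400,400))]))
E
```

```text
t: 13.9
tcp_pos: [0.4512, -0.0037, 0.1812]
eef_rot: [-1.289, 1.062, -1.069]
contact_force: [-1.7, 0.7, 55.8]
gripper_width: 0.0162
tcp [ 0.4512 -0.0037  0.1812] jaw hd 11.1 tooly [ 0.006  0.001 -1.   ] shift [ 0.8 -0.8 -3.2] q [ 0.23  0.38 -0.43  2.1   0.24  0.7  -0.17] F [-1.7  0.7 55.8] w 0.0162 t 13.9
turn -0.1
[-98.79780753   0.770557   181.23933866]
```

View pics/v16.png

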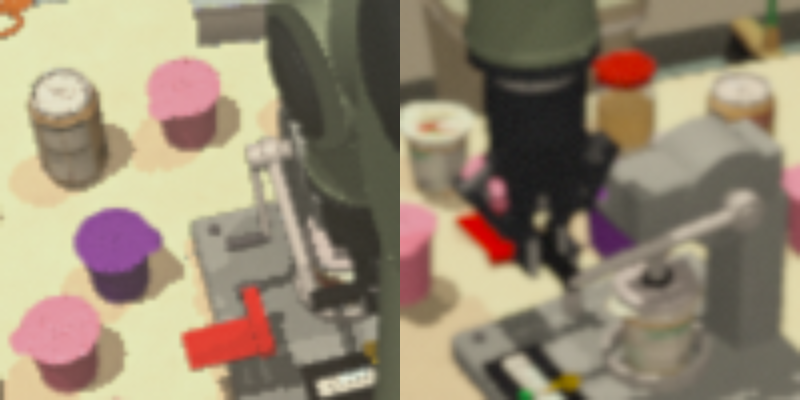

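```bash
python3 -m pendant '[[[0,-1,0],0],[[0,-2,0],0],[[0,-2,0],0],[[0,-2,0],0],[[0,-2,0],0]]'; python3 - <<'E'
from h import *
p=np.load("press2.npy"); plan(w2(p,(-102,0,182))[0],np.degrees(p[2])); print(topress(get_state()["tcp_pos"],p))
s=camera("side"); t=camera("top"); cv2.imwrite("pics/v17.png",cv2.resize(s[190:290,220:320],(600,600)))
pm(t,s,p)
for n,k in(("top",0),("side",0)):
    d=cv2.absdiff(cv2.imread(f"pics/{n}0.png"),t if n=="top" else s).max(2); cv2.imwrite(f"pics/d_{n}.png",d)
E
```

```text
t: 14.62
tcp_pos: [0.451, -0.0037, 0.1834]
eef_rot: [-1.29, 1.062, -1.068]
contact_force: [9.7, 2.1, 8.3]
gripper_width: 0.0163
tcp [ 0.451  -0.0037  0.1834] jaw hd 11.1 tooly [ 0.005  0.001 -1.   ] shift [ 0.8  1.4 -3. ] q [ 0.23  0.38 -0.44  2.1   0.24  0.71 -0.17] F [9.7 2.1 8.3] w 0.0163 t 14.625
turn -0.1
[-99.00551511   0.78633771 183.37714634]
y [272.44 268.08] [251.26 265.14] [-83.8  -2.1  42.5] reproj [-0.14 -0.61]
   y per cam [np.float64(-1.5), np.float64(-3.7)]
 ** On entry to DLASCL parameter number  4 had an illegal value
 ** On entry to DLASCL parameter number  4 had an illegal valueh.py:28: RuntimeWarning: invalid value encountered in divide
  return np.array([(u*m).sum(),(v*m).sum()])/m.sum(),m
Traceback (most recent call last):
  File "h.py", line 41, in pm
    w=tri(dict(top=ut,side=us)); out[c]=topress(w,p)
  File "h.py", line 33, in tri
    x=np.linalg.lstsq(np.vstack(A),np.hstack(B),rcond=None)[0]
      ~~~~~~~~~~~~~~~^^^^^^^^^^^^^^^^^^^^^^^^^^^^^^^^^^^^^^
numpy.linalg.LinAlgError: SVD did not converge in Linear Least Squares
```

View pics/v17.png

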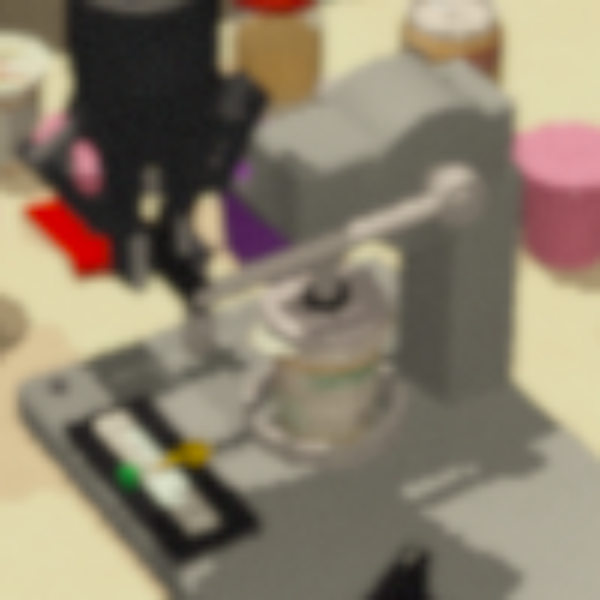

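```bash
python3 -m pendant '[[[0,1,-1],0],[[0,1.5,-1],0],[[0,1.5,-1],0],[[0,1.5,-1],0],[[0,1.5,-1],0]]'; python3 - <<'E'
from h import *
p=np.load("press2.npy"); plan(w2(p,(-102,0,182))[0],np.degrees(p[2])); print(topress(get_state()["tcp_pos"],p))
s=camera("side"); t=camera("top"); cv2.imwrite("pics/side18.png",s);cv2.imwrite("pics/top18.png",t)
cv2.imwrite("pics/v18.png",np.hstack([cv2.resize(t[130:330,130:330],(400,400)),cv2.resize(s[170:320,200:350],(400,400))]))
us=cent(s,"y",(228,256,36,22))[0]; print(us, "earlier 251.38 264.69")
E
```

```text
t: 15.35
tcp_pos: [0.4509, -0.0037, 0.1822]
eef_rot: [-1.288, 1.061, -1.069]
contact_force: [15.1, 2.6, 7.6]
gripper_width: 0.0162
tcp [ 0.4509 -0.0037  0.1822] jaw hd 11.1 tooly [ 0.007  0.002 -1.   ] shift [ 0.8  0.2 -3. ] q [ 0.23  0.38 -0.44  2.1   0.24  0.7  -0.17] F [15.1  2.6  7.6] w 0.0162 t 15.35
turn -0.1
[-99.02576285   0.80068225 182.19836055]
[251.28249337 265.12997347] earlier 251.38 264.69
```

View pics/v18.png

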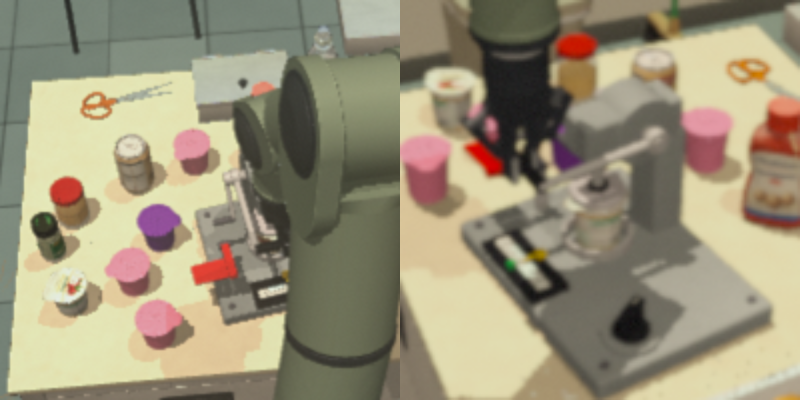

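```bash
python3 -m pendant '[[[0,1,2],0],[[0,1.5,2],0],[[0,1.5,2],0],[[0,1.5,2],0],[[0,1.5,2],0]]'; python3 - <<'E'
from h import *
p=np.load("press2.npy"); plan(w2(p,(-102,0,182))[0],np.degrees(p[2])); print(topress(get_state()["tcp_pos"],p))
E
```

```text
t: 16.08
tcp_pos: [0.4512, -0.0037, 0.1808]
eef_rot: [-1.291, 1.063, -1.068]
contact_force: [-1.2, 1.3, 29.6]
gripper_width: 0.016
tcp [ 0.4512 -0.0037  0.1808] jaw hd 11.1 tooly [ 0.004  0.    -1.   ] shift [ 0.8 -1.2 -3.3] q [ 0.23  0.38 -0.43  2.1   0.24  0.7  -0.17] F [-1.2  1.3 29.6] w 0.016 t 16.075
turn -0.1
[-98.74047293   0.76575454 180.8211905 ]
```

```bash
python3 - <<'E'
from h import *
print(hand_in()); s=get_state(); print(s["t"],s["tcp_pos"],s["contact_force"],s["gripper_width"])
E
```

```text
the job is handed in; nothing more can be done
None
the job is handed in; nothing more can be done
```

I carried out all three steps in order and handed the job in at about 16 s, with the gripper still holding the lever down. `hand_in()` gives no verdict, so what follows is from my own checks.

- **Knob:** I gripped it across the bar and turned it about 89° clockwise net. After release the pointer measured 0.4–1.0 mm from the marker in both cameras, against a limit of 4 mm. Its side-view pixel moved less than 0.5 px after that.
- **Catch:** I pushed it from behind with closed fingers to its stop. The last pictures show it still lying almost level. The upward wrist force reached 91 N there, under the 120 N limit.
- **Lever:** I gripped it and pulled it to its lower stop. The last reading had the grasp point at z ≈ 0.178 m (stop at 0.179), 30 N upward on the fingers and the bar held at 16 mm opening. The foot is visibly down on the upright tub in its ring.
- **Bystanders:** none that I could see in the last pictures had moved. I did not check the tongs, and the difference images I planned for this were not made.

**Checks that failed or disagreed:**
- My last two-camera marker check failed, most likely because the arm hid the marker from the top camera. The final pointer position therefore rests on the earlier measurement, plus the side-view pixel of about 15.3 s.
- My first press fit was off by about 5 mm, so I refitted it using the knob axis found by gripping.
- I could not read the foot force on the tub or the lever angle directly.

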